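# Find the charger bay whose breaker still snaps in, and charge the pack there

### The arm

A 6-joint arm with a two-finger parallel gripper is mounted at the origin on a cart in front of the work surface, level with it; the furniture and walls round the work are solid. World frame = base frame: x ahead of the robot, y to its left, z up, the work surface at z = 0. Lengths are in m, angles in degrees, forces in N, time in s.
With the tool pointing down it reaches from about 0.4 to 0.825 m from the base axis. Payload 7 kg.
Tool frame: the origin (TCP) lies midway between the tips of the shut fingers; the grasp point (between the pads) lies 19 mm behind it; z points along the fingers, y is the line along which they close (so a half turn about z gives the same grasp; the last joint's range is limited). The gripper opens to 88 mm and grips with 3 to 60 N. Pads are 19 mm wide; open, the fingers measure 130 mm over their backs; the gripper's body (78 mm by 193 mm) begins 47 mm behind the grasp point.
Start: joints at [-58.092, 20.546, 0.682, 0, -70.136, -16.507], TCP at [0.179, -0.651, 0.227] pointing down, gripper open.
Joint ranges: [-176.03, 176.03], [-82.01, 121.73], [-58.28, 71.71], [-173.87, 95.51], [-174.79, -0.11], [-173.66, 173.66]. Speed limits (degrees/s): [136.94, 136.94, 172.46, 180, 180, 180].

### API

Orientations are given as [roll, pitch, yaw] about the fixed x, y, z axes, in that order (R = Rz(yaw) Ry(pitch) Rx(roll)).
In Python, from plant import * gives the robot as it stands.
- The arm moves only by the tool move_arm, never from a script. Its argument "commands" is a list of rows, each a list of 7 numbers: the shift along the world's x, y, z in mm, then the turn, a rotation vector about the world's x, y, z in degrees, then the opening in per cent of the stroke, from 0 (shut) to 100 (fully open). In form: [[x, y, z, rx, ry, rz, fingers], ...]. A call has 1 to 20 rows; each row shifts and turns the commanded pose from where the row before left it; what a row does not reach is not made up. A row lasts 1/10 s, in which the tool goes at most 50 mm and 8.59 degrees, less where a joint would pass 70% of its speed; a pose out of reach is approached as far as the arm can. A call with a gripper value outside its range is refused whole. The fingers move at their own pace and stop on an object; "squeeze" is the grip in N (left out, the last holds). Time passes only in rows, so rows that do not move let the fingers close. It gives the time, the measured TCP pose, the force and the opening at its end, in the units of the state.
- get_state(): the state, without advancing time (a new reading comes with each control period).
- capture(name): name is "side" or "top" or "wrist"; returns a dict with "frame" (384x512x3 uint8, blue, green, red), "camera_matrix" (3x3 intrinsics, pixels), "world_to_cam" (4x4, takes a point from world to camera coordinates); the wrist camera has in their place "tool_from_camera" (4x4, takes a point from camera to tool coordinates, whose origin is the TCP and whose axes are the flange's). Camera axes: x right, y up, looking along -z (the intrinsics and any distortion apply to the point x, -y, -z); pixel columns grow to the right and rows downward; lengths in m; the calibration is good to about 2 mm. The wrist camera is an equidistant fisheye: a pixel r from the principal point sees the ray r / f radians off the axis. A picture is of the moment at which its call begins: read the wrist's pose just before it. There is no depth.
- close_job(): hands the job in, once; it reports no verdict.
The state is a dict: "time_s": time; "joints": joint angles; "qd": joint speeds; "joint_torque": joint torques, N m; "tcp_pos": TCP position; "eef_rot": TCP orientation; "contact_force": force on the tool from outside, world axes, zero at the start; "moment": the same for the moment, N m; "gripper_width": finger opening in m.
Only numpy, scipy, OpenCV 4.12 (cv2) and the standard library are available. Lean on these libraries where they do the work, as an engineer would, in place of code of your own. Each camera call takes 0.05 s, during which the arm holds its last target. There are 200 camera calls.

### The job

All three push-to-reset breaker buttons on the bench charger have tripped, and two of them are worn out. Press the red buttons straight down, slowly and gently, one after another (never leaning on one with more than about 15 N) until you find the one that snaps over and stays in when you let go; a button that stays soft and springs back is dead, so leave it. Then set the yellow-topped battery pack upright into the bay behind that button, fully home, let go of it, and leave the tools, bottle, brush and bowl where they are.

Things in the scene. Friction and masses are not known exactly. Their poses are not given: they have to be found in the camera images.
- charger: Bench charger with three battery bays, fixed on the table, 154 (x) x 190 (y) x 64 mm. Origin: centre of its underside; +x to its back, +y to its left seen from the front, +z up. The grey control deck with the buttons (x -76 to -29 mm) is 44 mm high, the black bay block's rim 50 mm, the grey power supply at the back (x 58 to 78 mm) 64 mm.
- button_1_top (a point): Centre of the top face of red button 1 (left): a cap 19 mm in diameter on a white stem, in a steel nut 2.5 mm high. It moves with the cap; out (tripped), the top stands 16 mm above the control deck. In the charger's frame it stands at x = -53 mm, y = 58 mm.
- button_2_top (a point): Centre of the top face of red button 2 (middle): a cap 19 mm in diameter on a white stem, in a steel nut 2.5 mm high. It moves with the cap; out (tripped), the top stands 16 mm above the control deck. In the charger's frame it stands at x = -53 mm, y = 0 mm.
- button_3_top (a point): Centre of the top face of red button 3 (right): a cap 19 mm in diameter on a white stem, in a steel nut 2.5 mm high. It moves with the cap; out (tripped), the top stands 16 mm above the control deck. In the charger's frame it stands at x = -53 mm, y = -58 mm.
- button_1 (a joint): How far button 1 is in, m: 0 out, growing downward. 0 to 4.5 mm of loose play (unknown, differs), then 6 mm of stroke to a hard stop. The one sound button (which, cannot be seen): resistance climbs to 7 or 8 N halfway down the stroke, falls to nothing by 5 mm and it stays in, reading 6 mm or more. A dead one: a soft spring of 1 to 6 N all the way; let go, it comes back to 4.5 mm or less.
- button_2 (a joint): How far button 2 is in, m: 0 out, growing downward. 0 to 4.5 mm of loose play (unknown, differs), then 6 mm of stroke to a hard stop. The one sound button (which, cannot be seen): resistance climbs to 7 or 8 N halfway down the stroke, falls to nothing by 5 mm and it stays in, reading 6 mm or more. A dead one: a soft spring of 1 to 6 N all the way; let go, it comes back to 4.5 mm or less.
- button_3 (a joint): How far button 3 is in, m: 0 out, growing downward. 0 to 4.5 mm of loose play (unknown, differs), then 6 mm of stroke to a hard stop. The one sound button (which, cannot be seen): resistance climbs to 7 or 8 N halfway down the stroke, falls to nothing by 5 mm and it stays in, reading 6 mm or more. A dead one: a soft spring of 1 to 6 N all the way; let go, it comes back to 4.5 mm or less.
- bay_1 (a point): Centre of the floor of bay 1, the bay right behind button 1: a rectangular pocket 61 (charger x) x 39 (charger y) mm, 25 mm deep, floor 25 mm above the table, with a small chamfer at its rim. In the charger's frame at x = 21.5 mm, y = 58 mm.
- bay_2 (a point): Centre of the floor of bay 2, the bay right behind button 2: a rectangular pocket 61 (charger x) x 39 (charger y) mm, 25 mm deep, floor 25 mm above the table, with a small chamfer at its rim. In the charger's frame at x = 21.5 mm, y = 0 mm.
- bay_3 (a point): Centre of the floor of bay 3, the bay right behind button 3: a rectangular pocket 61 (charger x) x 39 (charger y) mm, 25 mm deep, floor 25 mm above the table, with a small chamfer at its rim. In the charger's frame at x = 21.5 mm, y = -58 mm.
- battery: Loose battery pack, 58 (x) x 36 (y) x 82 mm, about 0.2 kg, black with a yellow top, standing upright on the table; a 5 mm high foot is 2 mm narrower on every side. Origin: centre of its underside; z up along its height. It fits a bay with 1.5 mm to spare on each side, its long side along the charger's x, either way round, and then stands 57 mm out of the rim.
- handpiece: Bystander: grey rotary handpiece, 26 x 194 x 26 mm, lying along its y at the front of the table; origin at the centre of its underside.
- side_cutters: Bystander: side cutters with yellow sleeves, 42 x 119 x 12 mm, lying flat; origin at the centre of their underside.
- glue_bottle: Bystander: white glue bottle with red spout, 34 mm in diameter, 86 mm high; origin at the centre of its underside.
- wood_bowl: Bystander: dark turned wooden bowl, 91 mm in diameter, 40 mm high; origin at the centre of its underside.
- dust_brush: Bystander: bench brush with wooden handle, 21 x 163 x 13 mm, lying along its y; origin at the centre of its underside.
Not all that is in view belongs to the job. Several things look just like the battery: the one meant starts nearest to the robot's base.

How it is judged (in metres and radians):
On the way, in this order (a step that is already met when the one before it is completed fails the run):
1. one button has snapped over and stays in with nothing touching the charger (value of joint any of button_1, button_2, button_3 above 0.0052 m and contact force between each of the fingers, the arm and charger below 0.1 N), for 0.3 s.
2. the battery stands fully home in the bay behind the button that stayed in (((value of joint button_1 above 0.0052 m and horizontal distance between battery and bay_1 below 0.004 m and z of battery in the frame of bay_1 below 0.003 m and angle between battery's own z axis and vertical below 0.06 rad) or (value of joint button_2 above 0.0052 m and horizontal distance between battery and bay_2 below 0.004 m and z of battery in the frame of bay_2 below 0.003 m and angle between battery's own z axis and vertical below 0.06 rad) or (value of joint button_3 above 0.0052 m and horizontal distance between battery and bay_3 below 0.004 m and z of battery in the frame of bay_3 below 0.003 m and angle between battery's own z axis and vertical below 0.06 rad))), for 0.2 s.
At the end, for the whole second after the job is handed in: One button stays in (pushed in more than 5.2 mm, released), and the battery stands at rest in the bay right behind that same button: its underside within 3 mm of the bay floor, its centre within 4 mm of the bay's, upright within 0.06 rad (((value of joint button_1 above 0.0052 m and horizontal distance between battery and bay_1 below 0.004 m and z of battery in the frame of bay_1 below 0.003 m and angle between battery's own z axis and vertical below 0.06 rad) or (value of joint button_2 above 0.0052 m and horizontal distance between battery and bay_2 below 0.004 m and z of battery in the frame of bay_2 below 0.003 m and angle between battery's own z axis and vertical below 0.06 rad) or (value of joint button_3 above 0.0052 m and horizontal distance between battery and bay_3 below 0.004 m and z of battery in the frame of bay_3 below 0.003 m and angle between battery's own z axis and vertical below 0.06 rad)) and linear speed of battery below 0.01 m/s); the robot touches nothing.
It fails at once if the robot presses the charger or one of its buttons with more than 18 N (contact force between any of the fingers, the arm and charger above 18 N).
It fails at once if the battery is tipped over (more than 0.7 rad) (angle between battery's own z axis and vertical above 0.7 rad).
It fails at once if a bystander is moved more than 30 mm (distance of any of handpiece, side_cutters, glue_bottle, wood_bowl, dust_brush from where it was at the start of the episode above 0.03 m).
It also fails if it takes over 72 s, if anything falls off the work surface, if the arm or the gripper's body presses on something with over 40 N, if the wrist force passes 120 N, or if a joint passes its speed limit or range.

## Working session

There is one attempt and no reset: what is moved stays moved. The work goes in short steps, Python scripts to look and compute and a tool call to move; the robot and the scene stay as the last step left them, time stands still between calls to the robot, and variables do not carry over. Pictures are saved under pics/ and viewed, on a budget of 10 in all, crops included, one or two more only if the job needs it, and the job is handed in when it is done.

Besides the shell and the picture viewer there is one more tool, called after "Emit:" as name(argument=value, ...), one argument or row to a line, values as JSON. move_arm: Moves the arm, as the interface text tells. Its arguments: {"type":"object","properties":{"commands":{"type":"array"},"squeeze":{"type":"number"}},"required":["commands"]}

```bash
mkdir -p pics; ls; python3 - <<'E'
from plant import *
import cv2
s=get_state();print(s)
for n in ("top","side"):
    c=capture(n);cv2.imwrite(f"pics/{n}0.png",cv2.resize(c["frame"],(800,600),interpolation=cv2.INTER_CUBIC))
    print(n,c["camera_matrix"],c["world_to_cam"],[k for k in c])
E
```

```text
pics
{'time_s': 0.0, 'joints': array([-5.80918968e+01,  2.05903687e+01,  6.32840658e-01, -1.86437466e-02,
       -7.01355177e+01, -1.65058203e+01]), 'qd': array([-0.02290106,  0.08314067,  0.02664137, -0.02421707,  0.07068941,
       -0.06726286]), 'joint_torque': array([-5.86418191e-04, -5.82717741e+01,  2.93056029e+01,  6.99729234e+00,
        6.87827225e-03, -1.08739914e-04]), 'tcp_pos': array([ 0.1790969 , -0.65029543,  0.22563228]), 'eef_rot': array([ 1.79905809e+02, -9.63379020e-03, -1.64604058e+02]), 'contact_force': array([-0.66680073,  0.6921268 ,  0.20549645]), 'moment': array([-0.01308165, -0.04210185, -0.06741546]), 'gripper_width': 0.08775200098195483}
top [[459.19992754   0.         254.70591008]
 [  0.         459.19992754 192.15592244]
 [  0.           0.           1.        ]] [[-0.02848867 -0.99958725 -0.00370521  0.0113397 ]
 [ 0.99670548 -0.02868774  0.07586305 -0.57556504]
 [-0.07593804 -0.00153177  0.99711136 -1.24059975]
 [ 0.          0.          0.          1.        ]] ['frame', 'camera_matrix', 'world_to_cam']
side [[387.51803292   0.         251.98507895]
 [  0.         387.51803292 189.92900589]
 [  0.           0.           1.        ]] [[-0.99779993  0.06621817 -0.00323386  0.56519516]
 [-0.04494172 -0.63972684  0.76728731 -0.01791127]
 [ 0.04873958  0.76574455  0.64129535 -1.09914788]
 [ 0.          0.          0.          1.        ]] ['frame', 'camera_matrix', 'world_to_cam']
```

View pics/top0.png

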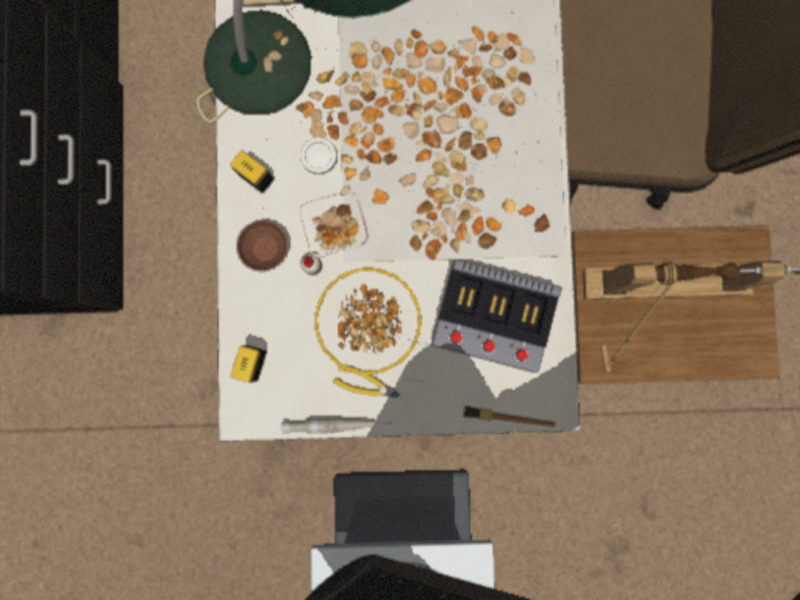

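View pics/side0.png

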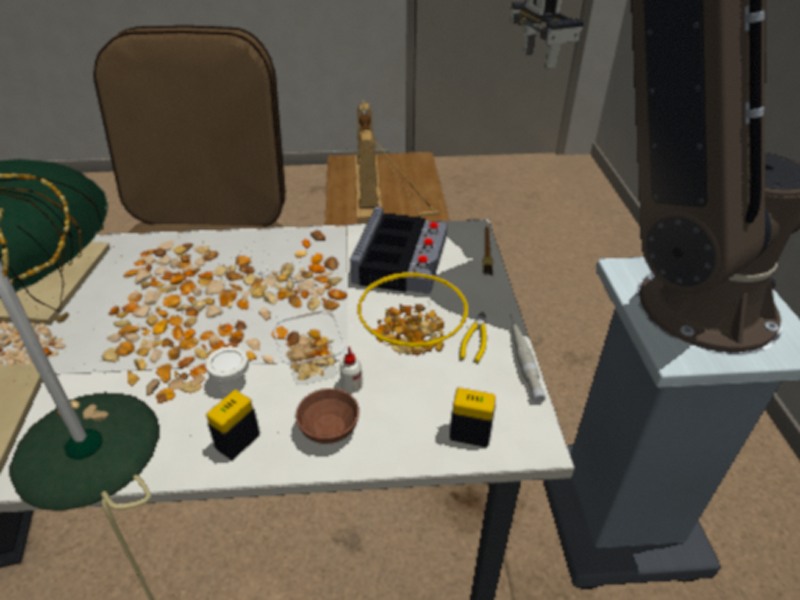

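The top view shows the near battery at about (248,363), the buttons at (456,337), (489,346) and (522,355), and the charger turned by roughly -15°. The side view shows the near battery at (473,415).

```bash
cat > h.py <<'E'
from plant import *
import cv2, numpy as np
def px2w(c,u,v,z):
    K=c["camera_matrix"];M=c["world_to_cam"]
    d=np.array([(u-K[0,2])/K[0,0],-(v-K[1,2])/K[1,1],-1.]);R=M[:3,:3].T
    o=-R@M[:3,3];d=R@d
    return o+d*(z-o[2])/d[2]
def blobs(m,amin):
    n,l,st,ce=cv2.connectedComponentsWithStats(m.astype(np.uint8))
    return [(ce[i],st[i],l==i) for i in range(1,n) if st[i,4]>=amin]
def red(f):
    b,g,r=[f[...,i].astype(int) for i in range(3)];return (r>130)&(g<75)&(b<85)
def yel(f):
    b,g,r=[f[...,i].astype(int) for i in range(3)];return (r>130)&(g>90)&(b<70)
E
python3 - <<'E'
from h import *
np.set_printoptions(precision=4,suppress=True)
for n in ("top","side"):
    c=capture(n);f=c["frame"]
    for ce,st,m in blobs(red(f),12): print(n,"red",ce,st[4],px2w(c,*ce,.06))
    for ce,st,m in blobs(yel(f),60):
        p=np.argwhere(m)[:,::-1].astype(np.float32);r=cv2.boxPoints(cv2.minAreaRect(p))
        print(n,"yel",ce,st[4],px2w(c,*ce,.082));print([px2w(c,*q,.082)[:2].round(3).tolist() for q in r])
c=capture("top");cv2.imwrite("pics/crop.png",np.hstack([cv2.resize(c["frame"][205:265,130:190],(400,400),interpolation=cv2.INTER_CUBIC),cv2.resize(c["frame"][160:240,275:355+5][:,:80],(400,400),interpolation=cv2.INTER_CUBIC)]))
E
```

```text
top red [196.8462 168.2308] 13 [0.6414 0.1478 0.06  ]
top red [291.4571 215.4286] 35 [ 0.508 -0.101  0.06 ]
top red [312.4545 221.0909] 33 [ 0.4914 -0.1561  0.06  ]
top red [333.7273 226.8485] 33 [ 0.4746 -0.2118  0.06  ]
top yel [252.5694  56.6667] 72 [ 0.935  -0.0099  0.082 ]
[[0.95, 0.01], [0.96, -0.009], [0.922, -0.028], [0.912, -0.009]]
top yel [237.75  72.25] 60 [0.8935 0.0309 0.082 ]
[[0.888, 0.046], [0.905, 0.041], [0.897, 0.013], [0.879, 0.017]]
top yel [158.7848 106.865 ] 237 [0.8056 0.2431 0.082 ]
[[0.809, 0.274], [0.836, 0.254], [0.803, 0.213], [0.776, 0.233]]
top yel [459.2634 164.7857] 224 [ 0.6277 -0.5442  0.082 ]
[[0.64, -0.452], [0.635, -0.631], [0.617, -0.629], [0.622, -0.451]]
top yel [454.1302 194.6842] 361 [ 0.5495 -0.5259  0.082 ]
[[0.561, -0.429], [0.56, -0.631], [0.534, -0.629], [0.536, -0.428]]
top yel [436.4816 229.2139] 1688 [ 0.461  -0.4746  0.082 ]
[[0.536, -0.31], [0.536, -0.634], [0.426, -0.63], [0.426, -0.308]]
top yel [473.3803 209.5399] 376 [ 0.5093 -0.5736  0.082 ]
[[0.532, -0.491], [0.536, -0.632], [0.491, -0.632], [0.487, -0.491]]
top yel [387.839
[... 1933 characters left out ...]
32 211.6377] 69 [0.827  0.0941 0.082 ]
[[0.843, 0.1], [0.844, 0.076], [0.808, 0.087], [0.807, 0.111]]
side yel [203.3368 219.8526] 95 [0.6897 0.132  0.082 ]
[[0.714, 0.105], [0.678, 0.103], [0.674, 0.155], [0.708, 0.158]]
side yel [ 79.3582 222.597 ] 67 [0.9788 0.121  0.082 ]
[[0.996, 0.119], [0.976, 0.103], [0.964, 0.124], [0.983, 0.14]]
side yel [105.     238.3134] 67 [0.9077 0.1759 0.082 ]
[[0.92, 0.162], [0.904, 0.163], [0.897, 0.194], [0.913, 0.193]]
side yel [145.8809 260.7179] 319 [0.807  0.2472 0.082 ]
[[0.834, 0.257], [0.803, 0.208], [0.779, 0.236], [0.811, 0.283]]
side yel [303.4089 255.9485] 291 [0.4733 0.2572 0.082 ]
[[0.503, 0.265], [0.494, 0.233], [0.443, 0.249], [0.453, 0.28]]
```

View pics/crop.png

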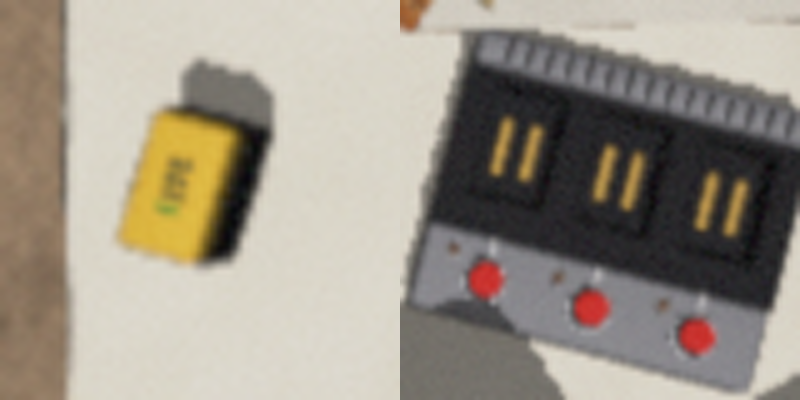

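Both cameras agree on these:

| Item | x | y | Other |
|---|---|---|---|
| Button 1 | .507 | -.102 | |
| Button 2 | .491 | -.157 | |
| Button 3 | .474 | -.213 | 116 mm from button 1 (should be 116) |
| Battery | .474 | .254 | yaw about -18° |

The charger yaw is about -16.4°. I'll go over button 3 with the fingers shut.

Emit:
move_arm(
  commands=[
    [24.6,36.5,3,0,0,-2.65,0],
    [24.6,36.5,3,0,0,-2.65,0],
    [24.6,36.5,3,0,0,-2.65,0],
    [24.6,36.5,3,0,0,-2.65,0],
    [24.6,36.5,0,0,0,-2.65,0],
    [24.6,36.5,0,0,0,-2.65,0],
    [24.6,36.5,0,0,0,-2.65,0],
    [24.6,36.5,0,0,0,-2.65,0],
    [24.6,36.5,0,0,0,-2.65,0],
    [24.6,36.5,-10,0,0,-2.65,0],
    [24.6,36.5,-20,0,0,-2.65,0],
    [24.6,36.5,-20,0,0,-2.65,0],
    [0,0,-20,0,0,0,0],
    [0,0,-20,0,0,0,0],
    [0,0,0,0,0,0,0],
    [0,0,0,0,0,0,0],
  ],
)

```text
time_s: 1.85
tcp_pos: [0.4744, -0.2129, 0.1489]
eef_rot: [-180.0, -0.0, 163.6]
contact_force: [0.5, -0.3, 0.6]
gripper_width: 0.0001
```

```bash
cat >> h.py <<'E'
from scipy.spatial.transform import Rotation as Ro
def wr(name=None):
    s=get_state();c=capture("wrist");
    if name: cv2.imwrite(name,c["frame"])
    return s,c
def wpx(s,c,u,v,z):
    K=c["camera_matrix"];x=(u-K[0,2])/K[0,0];y=(v-K[1,2])/K[1,1];t=np.hypot(x,y)
    k=np.sin(t)/max(t,1e-9);d=np.array([x*k,-y*k,-np.cos(t)])
    T=np.eye(4);T[:3,:3]=Ro.from_euler("xyz",s["eef_rot"],degrees=True).as_matrix();T[:3,3]=s["tcp_pos"]
    T=T@c["tool_from_camera"];o=T[:3,3];d=T[:3,:3]@d
    return o+d*(z-o[2])/d[2]
E
python3 - <<'E'
from h import *
np.set_printoptions(precision=4,suppress=True)
s,c=wr("pics/w1.png");print(s["tcp_pos"],s["eef_rot"],s["joints"],s["contact_force"],s["gripper_width"],s["time_s"]);print(c["camera_matrix"],c["tool_from_camera"])
for ce,st,m in blobs(red(c["frame"]),30): print(ce,st,wpx(s,c,*ce,.06))
E
```

```text
[ 0.4744 -0.2129  0.1489] [-179.9737   -0.0276  163.6077] [  -2.5132    9.8441  -24.969     0.023   -55.2201 -103.8922] [ 0.4846 -0.2641  0.6172] 0.00010445177280775418 1.85
[[297.3186   0.     256.688 ]
 [  0.     297.3186 191.1178]
 [  0.       0.       1.    ]] [[ 0.      0.9666  0.2562  0.0694]
 [ 1.     -0.0003  0.001  -0.0001]
 [ 0.001   0.2562 -0.9666 -0.1586]
 [ 0.      0.      0.      1.    ]]
[254.9712 192.8765] [245 186  21  14 243] [ 0.4717 -0.214   0.06  ]
[321.2985 195.1493] [311 186  20  20 268] [ 0.4901 -0.1588  0.06  ]
[380.8871 195.5685] [373 187  17  19 248] [ 0.5068 -0.1039  0.06  ]
```

View pics/w1.png

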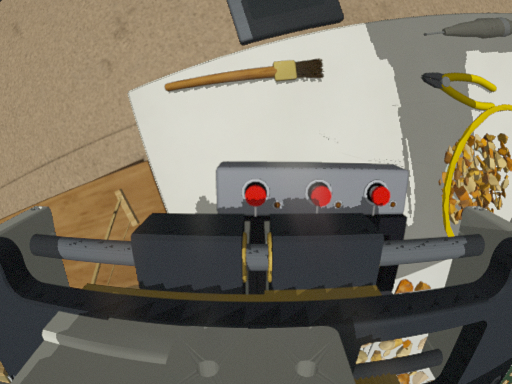

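The wrist view shows the buttons at (255,193), (321,195) and (381,196), within about 2 mm of the earlier positions. I'll go down onto button 3 slowly.

Emit:
move_arm(
  commands=[
    [0,0,-15,0,0,0,0],
    [0,0,-20,0,0,0,0],
    [0,0,-20,0,0,0,0],
    [0,0,-15,0,0,0,0],
    [0,0,-10,0,0,0,0],
    [0,0,-4,0,0,0,0],
    [0,0,-2,0,0,0,0],
    [0,0,-1,0,0,0,0],
    [0,0,-0.5,0,0,0,0],
    [0,0,-0.5,0,0,0,0],
    [0,0,-0.5,0,0,0,0],
    [0,0,-0.5,0,0,0,0],
    [0,0,-0.5,0,0,0,0],
    [0,0,-0.5,0,0,0,0],
    [0,0,0,0,0,0,0],
  ],
)

```text
time_s: 3.4
tcp_pos: [0.4746, -0.2128, 0.0587]
eef_rot: [180.0, 0.0, 163.6]
contact_force: [0.2, 1.1, 2.8]
gripper_width: 0.0004
```

Emit:
move_arm(
  commands=[
    [0,0,-0.5,0,0,0,0],
    [0,0,-0.5,0,0,0,0],
    [0,0,-0.5,0,0,0,0],
    [0,0,-0.5,0,0,0,0],
    [0,0,0,0,0,0,0],
  ],
)

```text
time_s: 3.9
tcp_pos: [0.4746, -0.2127, 0.0566]
eef_rot: [180.0, 0.0, 163.6]
contact_force: [0.4, 0.3, 2.2]
gripper_width: 0.0004
```

Emit:
move_arm(
  commands=[
    [0,0,-0.5,0,0,0,0],
    [0,0,-0.5,0,0,0,0],
    [0,0,-0.5,0,0,0,0],
    [0,0,0,0,0,0,0],
  ],
)

```text
time_s: 4.3
tcp_pos: [0.4746, -0.2128, 0.0551]
eef_rot: [180.0, 0.0, 163.6]
contact_force: [0.3, -0.4, 4.1]
gripper_width: 0.0003
```

Emit:
move_arm(
  commands=[
    [0,0,-0.5,0,0,0,0],
    [0,0,-0.5,0,0,0,0],
    [0,0,0,0,0,0,0],
  ],
)

```text
time_s: 4.6
tcp_pos: [0.4746, -0.2128, 0.0541]
eef_rot: [180.0, 0.0, 163.6]
contact_force: [1.3, 1.8, 3.5]
gripper_width: 0.0004
```

Emit:
move_arm(
  commands=[
    [0,0,-0.5,0,0,0,0],
    [0,0,-0.5,0,0,0,0],
    [0,0,0,0,0,0,0],
  ],
)

```text
time_s: 4.9
tcp_pos: [0.4746, -0.2127, 0.0532]
eef_rot: [180.0, 0.0, 163.6]
contact_force: [0.1, 2.2, 5.0]
gripper_width: 0.0004
```

Emit:
move_arm(
  commands=[
    [0,0,-0.4,0,0,0,0],
    [0,0,-0.3,0,0,0,0],
    [0,0,0,0,0,0,0],
  ],
)

```text
time_s: 5.2
tcp_pos: [0.4747, -0.2128, 0.053]
eef_rot: [-180.0, 0.0, 163.6]
contact_force: [-2.0, 1.7, 11.7]
gripper_width: 0.0003
```

Button 3 has a soft spring of at most 5 N right up to the hard stop, so it's dead. Next is button 2.

Emit:
move_arm(
  commands=[
    [0,0,2,0,0,0,0],
    [0,0,8,0,0,0,0],
    [0,0,15,0,0,0,0],
    [8,27,0,0,0,0,0],
    [8,28,0,0,0,0,0],
    [0,0,-6,0,0,0,0],
    [0,0,-6,0,0,0,0],
    [0,0,-3,0,0,0,0],
    [0,0,-1,0,0,0,0],
    [0,0,-1,0,0,0,0],
    [0,0,-0.5,0,0,0,0],
    [0,0,-0.5,0,0,0,0],
    [0,0,0,0,0,0,0],
  ],
)

```text
time_s: 6.5
tcp_pos: [0.4905, -0.1579, 0.0594]
eef_rot: [180.0, 0.0, 163.6]
contact_force: [-0.7, 0.1, 0.3]
gripper_width: 0.0003
```

Emit:
move_arm(
  commands=[
    [0,0,-0.5,0,0,0,0],
    [0,0,-0.5,0,0,0,0],
    [0,0,-0.5,0,0,0,0],
    [0,0,-0.5,0,0,0,0],
    [0,0,0,0,0,0,0],
  ],
)

```text
time_s: 7.0
tcp_pos: [0.4905, -0.1578, 0.0574]
eef_rot: [180.0, 0.0, 163.6]
contact_force: [-0.2, -0.9, 1.1]
gripper_width: 0.0005
```

Emit:
move_arm(
  commands=[
    [0,0,-0.5,0,0,0,0],
    [0,0,-0.5,0,0,0,0],
    [0,0,0,0,0,0,0],
  ],
)

```text
time_s: 7.3
tcp_pos: [0.4906, -0.1577, 0.0564]
eef_rot: [180.0, 0.0, 163.6]
contact_force: [0.4, -1.6, 1.2]
gripper_width: 0.0002
```

Emit:
move_arm(
  commands=[
    [0,0,-0.5,0,0,0,0],
    [0,0,-0.5,0,0,0,0],
    [0,0,0,0,0,0,0],
  ],
)

```text
time_s: 7.6
tcp_pos: [0.4905, -0.1578, 0.0553]
eef_rot: [180.0, 0.0, 163.6]
contact_force: [-0.5, -0.4, 1.3]
gripper_width: 0.0002
```

Emit:
move_arm(
  commands=[
    [0,0,-0.5,0,0,0,0],
    [0,0,-0.5,0,0,0,0],
    [0,0,0,0,0,0,0],
  ],
)

```text
time_s: 7.9
tcp_pos: [0.4905, -0.1577, 0.0543]
eef_rot: [180.0, 0.0, 163.6]
contact_force: [0.7, -0.6, 1.3]
gripper_width: 0.0005
```

Emit:
move_arm(
  commands=[
    [0,0,-0.5,0,0,0,0],
    [0,0,-0.5,0,0,0,0],
    [0,0,0,0,0,0,0],
  ],
)

```text
time_s: 8.2
tcp_pos: [0.4905, -0.1577, 0.0533]
eef_rot: [180.0, 0.0, 163.6]
contact_force: [1.0, -0.9, 1.9]
gripper_width: 0.0007
```

Emit:
move_arm(
  commands=[
    [0,0,-0.5,0,0,0,0],
    [0,0,-0.4,0,0,0,0],
    [0,0,0,0,0,0,0],
  ],
)

```text
time_s: 8.5
tcp_pos: [0.4905, -0.1577, 0.0525]
eef_rot: [180.0, 0.0, 163.6]
contact_force: [0.6, -0.5, 2.8]
gripper_width: 0.0002
```

Emit:
move_arm(
  commands=[
    [0,0,-0.4,0,0,0,0],
    [0,0,-0.4,0,0,0,0],
    [0,0,0,0,0,0,0],
  ],
)

```text
time_s: 8.8
tcp_pos: [0.4906, -0.1578, 0.0522]
eef_rot: [-180.0, 0.0, 163.6]
contact_force: [-1.6, 0.7, 9.0]
gripper_width: 0.0003
```

Button 2 stays soft (under 3 N) to its hard stop, so it's dead as well. Next is button 1.

Emit:
move_arm(
  commands=[
    [0,0,2,0,0,0,0],
    [0,0,8,0,0,0,0],
    [0,0,15,0,0,0,0],
    [8,27,0,0,0,0,0],
    [8.5,28,0,0,0,0,0],
    [0,0,-6,0,0,0,0],
    [0,0,-6,0,0,0,0],
    [0,0,-3,0,0,0,0],
    [0,0,-1,0,0,0,0],
    [0,0,-1,0,0,0,0],
    [0,0,-0.5,0,0,0,0],
    [0,0,-0.5,0,0,0,0],
    [0,0,-0.5,0,0,0,0],
    [0,0,-0.5,0,0,0,0],
    [0,0,0,0,0,0,0],
  ],
)

```text
time_s: 10.3
tcp_pos: [0.507, -0.1027, 0.0577]
eef_rot: [180.0, 0.0, 163.6]
contact_force: [0.0, -0.1, -0.6]
gripper_width: 0.0006
```

Emit:
move_arm(
  commands=[
    [0,0,-0.5,0,0,0,0],
    [0,0,-0.5,0,0,0,0],
    [0,0,-0.5,0,0,0,0],
    [0,0,0,0,0,0,0],
  ],
)

```text
time_s: 10.7
tcp_pos: [0.507, -0.1027, 0.0562]
eef_rot: [180.0, 0.0, 163.6]
contact_force: [0.4, 0.3, 0.1]
gripper_width: 0.0003
```

Emit:
move_arm(
  commands=[
    [0,0,-0.5,0,0,0,0],
    [0,0,-0.5,0,0,0,0],
    [0,0,0,0,0,0,0],
  ],
)

```text
time_s: 11.0
tcp_pos: [0.507, -0.1027, 0.0552]
eef_rot: [180.0, 0.0, 163.6]
contact_force: [-0.1, -0.1, 1.5]
gripper_width: 0.0007
```

Emit:
move_arm(
  commands=[
    [0,0,-0.5,0,0,0,0],
    [0,0,-0.5,0,0,0,0],
    [0,0,0,0,0,0,0],
  ],
)

```text
time_s: 11.3
tcp_pos: [0.507, -0.1027, 0.0542]
eef_rot: [180.0, 0.0, 163.6]
contact_force: [0.6, 0.3, 2.4]
gripper_width: 0.0003
```

Emit:
move_arm(
  commands=[
    [0,0,-0.5,0,0,0,0],
    [0,0,-0.5,0,0,0,0],
    [0,0,0,0,0,0,0],
  ],
)

```text
time_s: 11.6
tcp_pos: [0.507, -0.1027, 0.0534]
eef_rot: [180.0, 0.0, 163.6]
contact_force: [-1.6, 0.1, 5.0]
gripper_width: 0.0006
```

Emit:
move_arm(
  commands=[
    [0,0,-0.5,0,0,0,0],
    [0,0,-0.5,0,0,0,0],
    [0,0,0,0,0,0,0],
  ],
)

```text
time_s: 11.9
tcp_pos: [0.507, -0.1027, 0.0526]
eef_rot: [180.0, 0.0, 163.6]
contact_force: [-1.9, 1.1, 6.9]
gripper_width: 0.0002
```

Emit:
move_arm(
  commands=[
    [0,0,-0.4,0,0,0,0],
    [0,0,-0.4,0,0,0,0],
    [0,0,0,0,0,0,0],
  ],
)

```text
time_s: 12.2
tcp_pos: [0.5071, -0.1027, 0.0518]
eef_rot: [180.0, 0.0, 163.6]
contact_force: [-1.9, 0.6, 7.4]
gripper_width: 0.0003
```

Emit:
move_arm(
  commands=[
    [0,0,-0.4,0,0,0,0],
    [0,0,-0.4,0,0,0,0],
    [0,0,0,0,0,0,0],
  ],
)

```text
time_s: 12.5
tcp_pos: [0.507, -0.1027, 0.0508]
eef_rot: [180.0, 0.0, 163.6]
contact_force: [-0.4, 0.5, 4.1]
gripper_width: 0.0002
```

Emit:
move_arm(
  commands=[
    [0,0,-0.4,0,0,0,0],
    [0,0,-0.3,0,0,0,0],
    [0,0,0,0,0,0,0],
  ],
)

```text
time_s: 12.8
tcp_pos: [0.507, -0.1027, 0.0501]
eef_rot: [-180.0, 0.0, 163.6]
contact_force: [-1.8, 1.5, 8.0]
gripper_width: 0.0006
```

The resistance climbed to about 7.5 N, dropped, then met the hard stop, so button 1 looks sound. I'll lift off and check that it stays in.

Emit:
move_arm(
  commands=[
    [0,0,2,0,0,0,0],
    [0,0,8,0,0,0,0],
    [0,0,20,0,0,0,0],
    [0,0,30,0,0,0,0],
    [0,0,40,0,0,0,0],
    [0,0,40,0,0,0,0],
    [0,0,0,0,0,0,0],
    [0,0,0,0,0,0,0],
  ],
)

```text
time_s: 13.6
tcp_pos: [0.5073, -0.1026, 0.191]
eef_rot: [179.9, 0.1, 163.6]
contact_force: [-0.4, -0.1, -1.1]
gripper_width: 0.0003
```

```bash
python3 - <<'E'
from h import *
np.set_printoptions(precision=4,suppress=True)
c=capture("side")
for ce,st,m in blobs(red(c["frame"]),8): print(ce,st[4])
s,c=wr("pics/w2.png");print(s["contact_force"],s["time_s"],s["tcp_pos"])
for ce,st,m in blobs(red(c["frame"]),30): print(ce,st,wpx(s,c,*ce,.06))
E
```

```text
[277.0667 143.8   ] 15
[273.5789 154.4211] 19
[269.8824 168.1176] 17
[-0.1875 -0.5107 -0.164 ] 13.65 [ 0.5065 -0.1027  0.1897]
[256.3347 182.8884] [248 175  18  17 242] [ 0.5049 -0.1028  0.06  ]
[146.4854 185.068 ] [139 177  16  17 206] [ 0.4743 -0.2137  0.06  ]
[199.8686 184.8178] [192 176  17  18 236] [ 0.4906 -0.1581  0.06  ]
```

View pics/w2.png

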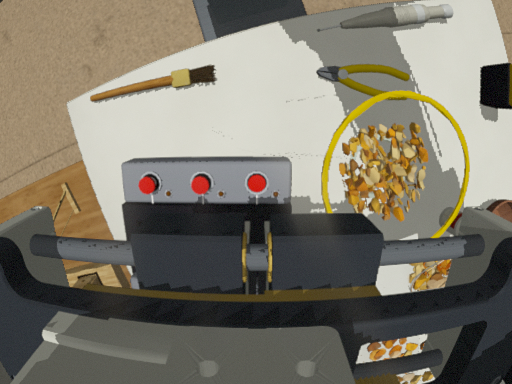

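Button 1's cap now sits lower: in the side view it has shifted 2.9 px, against 0.4 px for the others. So bay 1 is the target, at about (.578, -.124). Now over to the battery.

Emit:
move_arm(
  commands=[
    [-3.3,35.7,0,0,0,0,80],
    [-3.3,35.7,0,0,0,0,80],
    [-3.3,35.7,0,0,0,0,80],
    [-3.3,35.7,0,0,0,0,80],
    [-3.3,35.7,0,0,0,0,80],
    [-3.3,35.7,0,0,0,0,80],
    [-3.3,35.7,0,0,0,0,80],
    [-3.3,35.7,0,0,0,0,80],
    [-3.3,35.7,0,0,0,0,80],
    [-3.3,35.7,0,0,0,0,80],
    [0,0,0,0,0,0,80],
    [0,0,0,0,0,0,80],
    [0,0,0,0,0,0,80],
  ],
)

```text
time_s: 15.0
tcp_pos: [0.4735, 0.2533, 0.1888]
eef_rot: [-179.9, -0.1, 163.6]
contact_force: [-0.1, 0.5, -0.1]
gripper_width: 0.0702
```

```bash
python3 - <<'E'
from h import *
np.set_printoptions(precision=4,suppress=True)
s,c=wr("pics/w3.png");print(s["tcp_pos"],s["joints"],s["gripper_width"],s["time_s"])
for ce,st,m in blobs(yel(c["frame"]),200):
    p=np.argwhere(m)[:,::-1].astype(np.float32);q=np.array([wpx(s,c,*x,.082)[:2] for x in p])
    r=cv2.minAreaRect((q*1000).astype(np.float32));print(ce,st,r,cv2.boxPoints(r).round(1).tolist())
E
```

```text
[0.4735 0.2533 0.1888] [  49.0701    9.3197  -19.7928   -0.0093  -61.0142 -155.4804] 0.07020582889766548 15.0
[257.7707 187.0248] [ 240  158   37   60 1858] ((471.8394775390625, 254.62615966796875), (32.89980697631836, 55.4925537109375), 71.31576538085938) [[440.29998779296875, 247.89999389648438], [492.8999938964844, 230.1999969482422], [503.3999938964844, 261.29998779296875], [450.79998779296875, 279.1000061035156]]
[110.3543 178.3412] [ 79 173  61  12 381] ((419.5278015136719, 112.8048095703125), (71.89592742919922, 11.158441543579102), 73.18818664550781) [[403.79998779296875, 80.0], [414.5, 76.80000305175781], [435.29998779296875, 145.60000610351562], [424.6000061035156, 148.8000030517578]]
[110.848 197.408] [ 82 188  59  16 375] ((437.809814453125, 107.70391082763672), (69.07101440429688, 11.267210960388184), 65.52365112304688) [[418.3999938964844, 78.5999984741211], [428.6000061035156, 73.9000015258789], [457.20001220703125, 136.8000030517578], [447.0, 141.5]]
```

View pics/w3.png

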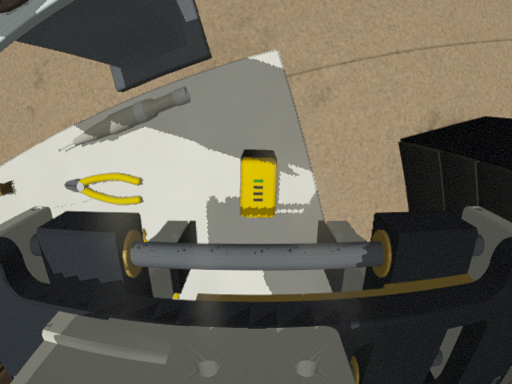

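The battery is at (.473, .2545) with yaw -18.7°, and its yellow top is at pixel (258,187). I'll descend and grasp it.

Emit:
move_arm(
  commands=[
    [-0.5,1.2,-10,0,0,-2.2,80],
    [0,0,-20,0,0,0,80],
    [0,0,-25,0,0,0,80],
    [0,0,-25,0,0,0,80],
    [0,0,-25,0,0,0,80],
    [0,0,-25,0,0,0,80],
    [0,0,-14,0,0,0,80],
    [0,0,-5,0,0,0,80],
    [0,0,0,0,0,0,55],
    [0,0,0,0,0,0,50],
    [0,0,0,0,0,0,45],
    [0,0,0,0,0,0,42],
    [0,0,0,0,0,0,35],
    [0,0,0,0,0,0,25],
    [0,0,0,0,0,0,0],
    [0,0,0,0,0,0,0],
    [0,0,0,0,0,0,0],
  ],
  squeeze=25,
)

```text
time_s: 16.75
tcp_pos: [0.4736, 0.2556, 0.0414]
eef_rot: [180.0, 0.0, 161.4]
contact_force: [-0.1, -1.5, 5.0]
gripper_width: 0.036
```

Emit:
move_arm(
  commands=[
    [0,0,5,0,0,0,0],
    [0,0,15,0,0,0,0],
    [0,0,30,0,0,0,0],
    [0,0,30,0,0,0,0],
    [0,0,25,0,0,0,0],
    [5,-15,5,0,0,0.2,0],
    [8.7,-31,0,0,0,0.2,0],
    [8.7,-31,0,0,0,0.2,0],
    [8.7,-31,0,0,0,0.2,0],
    [8.7,-31,0,0,0,0.2,0],
    [8.7,-31,0,0,0,0.2,0],
    [8.7,-31,0,0,0,0.2,0],
    [8.7,-31,0,0,0,0.2,0],
    [8.7,-31,0,0,0,0.2,0],
    [8.7,-31,0,0,0,0.2,0],
    [8.7,-31,0,0,0,0.2,0],
    [8.7,-31,0,0,0,0,0],
    [4.5,-23,0,0,0,0,0],
    [0,0,0,0,0,0,0],
    [0,0,0,0,0,0,0],
  ],
  squeeze=30,
)

```text
time_s: 18.75
tcp_pos: [0.5781, -0.1239, 0.1503]
eef_rot: [-180.0, -0.1, 163.5]
contact_force: [-0.6, 0.9, -2.2]
gripper_width: 0.0357
```

```bash
python3 - <<'E'
from h import *
np.set_printoptions(precision=4,suppress=True)
s=get_state();print(s["tcp_pos"],s["eef_rot"],s["joints"],s["gripper_width"],s["contact_force"])
for i in range(1):
    c=capture("wrist");t=capture("top");d=capture("side")
f=c["frame"];b,g,r=[f[...,i].astype(int) for i in range(3)]
for ce,st,m in blobs(red(f),30): print("red",ce)
cv2.imwrite("pics/w4.png",np.hstack([cv2.resize(f[130:280,180:340],(400,375),interpolation=cv2.INTER_CUBIC),cv2.resize(d["frame"][80:230,200:360],(400,375),interpolation=cv2.INTER_CUBIC)]))
E
```

```text
[ 0.5781 -0.1239  0.1503] [-179.9993   -0.0677  163.5099] [   6.8162   16.2266  -16.1127   -0.0309  -57.723  -113.2898] 0.03568950597646212 [-0.594   0.8698 -2.2413]
red [188.5526 110.9309]
red [256.4302 109.7933]
red [126.3453 114.4101]
```

View pics/w4.png

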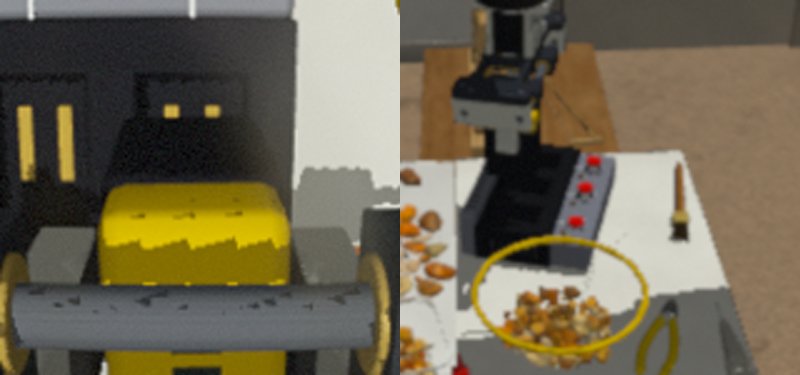

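The wrist crop shows the held battery symmetric about the gold contacts of bay 1 (centre u about 192, both for the contacts and the battery foot). I'll check the fore-aft fit numerically.

```bash
python3 - <<'E'
from h import *
np.set_printoptions(precision=4,suppress=True)
s=get_state();c=capture("wrist");g=cv2.cvtColor(c["frame"],6).astype(int)
cx=np.array([.9595,-.2817]);cy=np.array([.2817,.9595]);bay=np.array([.5783,-.1238])
def ch(u,v,z):
    p=wpx(s,c,u,v,z)[:2]-bay;return np.round([p@cx*1e3,p@cy*1e3],1)
print("button",ch(256.4,109.8,.051),"want -74.5,0;  b2",ch(188.55,110.9,.06),"b3",ch(126.3,114.4,.06))
print("block edge",ch(256.7,137,.05),"want -50.5; bay edge",ch(256.7,159,.05),"want -30.5..-31.5; contacts ends",ch(256.7,172,.025))
print("batt front z.114",ch(256.7,177.2,.114),"want -29; L,R",ch(180+120/2.5,177.2,.114),ch(180+265/2.5,177.2,.114))
print("yellow seam?",ch(256.7,203.5,.175),"top edge",ch(256.7,226,.191))
print(g[130:235,257].tolist())
E
```

```text
button [-73.4   0.4] want -74.5,0;  b2 [-73.5 -56.8] b3 [ -73.8 -114.8]
block edge [-49.6   0.7] want -50.5; bay edge [-30.1   0.7] want -30.5..-31.5; contacts ends [-13.5   0.7]
batt front z.114 [-27.5   0.7] want -29; L,R [-27.5 -18.6] [-27.5  20.5]
yellow seam? [-27.9   0.8] top edge [-22.8   0.8]
[161, 161, 161, 154, 145, 129, 94, 55, 51, 49, 48, 50, 46, 49, 49, 45, 47, 40, 46, 45, 41, 44, 42, 43, 46, 39, 43, 41, 38, 36, 24, 37, 41, 36, 39, 40, 38, 36, 37, 40, 42, 36, 42, 35, 41, 36, 36, 22, 15, 15, 15, 19, 28, 24, 15, 21, 22, 11, 16, 14, 22, 24, 18, 16, 16, 25, 19, 17, 14, 17, 20, 20, 40, 70, 97, 99, 99, 105, 104, 107, 108, 109, 113, 116, 131, 144, 153, 165, 170, 170, 170, 172, 175, 176, 177, 178, 179, 177, 149, 110, 103, 103, 106, 107, 106]
```

Relative to the charger features, the battery is within about 0.5 mm in both axes. I'll lower it.

Emit:
move_arm(
  commands=[
    [-0.4,0.1,-10,0,0,0,0],
    [0,0,-15,0,0,0,0],
    [0,0,-15,0,0,0,0],
    [0,0,-10,0,0,0,0],
    [0,0,-5,0,0,0,0],
    [0,0,-3,0,0,0,0],
    [0,0,-1.5,0,0,0,0],
    [0,0,-1.5,0,0,0,0],
    [0,0,-1.5,0,0,0,0],
    [0,0,-1.5,0,0,0,0],
    [0,0,0,0,0,0,0],
  ],
)

```text
time_s: 20.05
tcp_pos: [0.5782, -0.1234, 0.0868]
eef_rot: [180.0, -0.0, 163.6]
contact_force: [-0.5, -0.6, -2.4]
gripper_width: 0.0358
```

Emit:
move_arm(
  commands=[
    [0,0,-1,0,0,0,0],
    [0,0,-1,0,0,0,0],
    [0,0,-1,0,0,0,0],
    [0,0,0,0,0,0,0],
  ],
)

```text
time_s: 20.45
tcp_pos: [0.5781, -0.1235, 0.0837]
eef_rot: [-180.0, -0.0, 163.6]
contact_force: [-0.4, 0.0, -2.0]
gripper_width: 0.0361
```

It's entering freely and is 8 mm in.

Emit:
move_arm(
  commands=[
    [0,0,-1.5,0,0,0,0],
    [0,0,-1.5,0,0,0,0],
    [0,0,-1.5,0,0,0,0],
    [0,0,-1.5,0,0,0,0],
    [0,0,-1.5,0,0,0,0],
    [0,0,-1.5,0,0,0,0],
    [0,0,0,0,0,0,0],
  ],
)

```text
time_s: 21.15
tcp_pos: [0.5781, -0.1235, 0.0746]
eef_rot: [-180.0, -0.0, 163.6]
contact_force: [-0.6, 0.0, -2.6]
gripper_width: 0.036
```

Emit:
move_arm(
  commands=[
    [0,0,-1.5,0,0,0,0],
    [0,0,-1.5,0,0,0,0],
    [0,0,-1,0,0,0,0],
    [0,0,-1,0,0,0,0],
    [0,0,-0.7,0,0,0,0],
    [0,0,0,0,0,0,0],
  ],
)

```text
time_s: 21.75
tcp_pos: [0.5782, -0.1235, 0.069]
eef_rot: [-180.0, -0.0, 163.6]
contact_force: [-0.1, -0.2, -1.9]
gripper_width: 0.0356
```

Emit:
move_arm(
  commands=[
    [0,0,-0.5,0,0,0,0],
    [0,0,-0.5,0,0,0,0],
    [0,0,-0.5,0,0,0,0],
    [0,0,0,0,0,0,0],
  ],
)

```text
time_s: 22.15
tcp_pos: [0.5782, -0.1234, 0.0676]
eef_rot: [-180.0, -0.0, 163.6]
contact_force: [0.1, -0.2, -2.9]
gripper_width: 0.0359
```

Emit:
move_arm(
  commands=[
    [0,0,-0.5,0,0,0,0],
    [0,0,-0.5,0,0,0,0],
    [0,0,-0.4,0,0,0,0],
    [0,0,0,0,0,0,0],
  ],
)

```text
time_s: 22.55
tcp_pos: [0.5783, -0.1235, 0.0664]
eef_rot: [-180.0, 0.0, 163.6]
contact_force: [-0.6, 0.2, 0.0]
gripper_width: 0.0361
```

Contact with the floor is just starting (force went from -2.5 to 0). I'll push slightly further.

Emit:
move_arm(
  commands=[
    [0,0,-0.3,0,0,0,0],
    [0,0,-0.2,0,0,0,0],
    [0,0,0,0,0,0,0],
  ],
)

```text
time_s: 22.85
tcp_pos: [0.5784, -0.1235, 0.0664]
eef_rot: [-180.0, 0.0, 163.6]
contact_force: [-2.5, 0.5, 5.7]
gripper_width: 0.0356
```

It's on the floor. Release and retreat.

Emit:
move_arm(
  commands=[
    [0,0,0.3,0,0,0,43],
    [0,0,0,0,0,0,48],
    [0,0,0,0,0,0,60],
    [0,0,0,0,0,0,75],
    [0,0,0,0,0,0,75],
    [0,0,0,0,0,0,75],
    [0,0,5,0,0,0,75],
    [0,0,10,0,0,0,75],
    [0,0,20,0,0,0,75],
    [0,0,30,0,0,0,75],
    [0,0,30,0,0,0,75],
    [0,0,30,0,0,0,75],
    [-10,40,10,0,0,0,75],
    [-10,40,0,0,0,0,75],
    [-10,40,0,0,0,0,75],
    [-10,40,0,0,0,0,75],
    [-10,40,0,0,0,0,75],
    [0,0,0,0,0,0,75],
    [0,0,0,0,0,0,75],
  ],
)

```text
time_s: 24.75
tcp_pos: [0.5282, 0.0775, 0.2021]
eef_rot: [180.0, 0.1, 163.7]
contact_force: [0.1, -0.3, 0.6]
gripper_width: 0.0656
```

```bash
python3 - <<'E'
from h import *
np.set_printoptions(precision=4,suppress=True)
s=get_state();print(s["tcp_pos"],s["gripper_width"],s["contact_force"],s["time_s"])
ims=[]
for n,(y,x) in (("top",(150,265)),("side",(80,210))):
    c=capture(n);f=c["frame"]
    for ce,st,m in blobs(red(f),8): print(n,"red",ce)
    for ce,st,m in blobs(yel(f),100):
        p=np.argwhere(m)[:,::-1];q=np.array([px2w(c,*a,.107)[:2] for a in p])*1e3
        if abs(q.mean(0)-[578,-124]).max()<40: print(n,cv2.minAreaRect(q.astype(np.float32)))
    ims.append(cv2.resize(f[y:y+100,x:x+100],(400,400),interpolation=cv2.INTER_CUBIC))
cv2.imwrite("pics/end.png",np.hstack(ims))
E
```

```text
[0.5282 0.0775 0.2021] 0.06562264111801214 [ 0.1443 -0.2929  0.5635] 24.75
top red [291.2593 215.5926]
top red [312.303  220.9091]
top red [333.4    226.6333]
top ((577.4087524414062, -123.24322509765625), (33.568729400634766, 56.34498596191406), 74.0350341796875)
```

View pics/end.png

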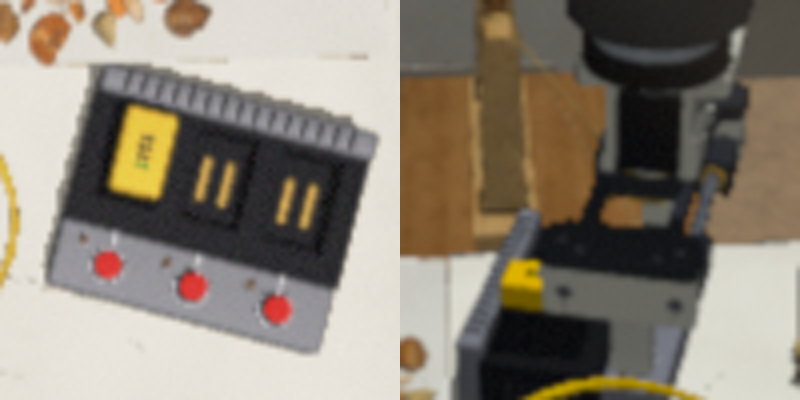

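The top view shows the battery seated in bay 1 at (577, -123), yaw -16°. Against the .107 m plane its top measures 56 x 34 mm, a plausible size for a fully home pack. The gripper is clear, so I'm handing in.

```bash
python3 -c "
from plant import *
print(close_job())"
```

```text
the job is handed in; nothing more can be done
None
```

I set the battery in bay 1, behind the only button that snapped over, let go of it, and handed the job in. No verdict was reported.

- **Buttons:** Buttons 3 and 2 stayed soft, at most about 5 N and 3 N, up to their hard stops, so I left them as dead. Button 1 climbed to about 7.5 N, dropped and stayed in; its cap sat visibly lower in the side view than the other two. The highest reading I saw while pressing was 11.7 N, though force was only read at the end of each move.
- **Battery:** It entered bay 1 freely and met the floor at the expected height, with the gripper 25.0 mm above where it had picked the battery up. After I let go, the top camera placed it within about 1 mm of the bay centre, in line with the charger.
- **Not checked at the end:** The arm hid the buttons and most of the battery from the side camera. Button 1 staying in therefore rests on the check made just after I pressed it, and uprightness only on the top view. I did not measure the tools, bottle, brush and bowl again, but the arm never came near them.

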